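Set up a bar clamp for a toy wagon body

ROBOT

A 6-joint arm with a two-finger parallel gripper is mounted at the origin on the work surface. World frame = base frame: x ahead of the robot, y to its left, z up, the work surface at z = 0. Lengths are in mm, angles in rad, forces in N, time in s.
With the tool pointing down it reaches from about 325 to 775 mm from the base axis. Payload 5.5 kg.
Tool frame: the origin (TCP) lies midway between the tips of the shut fingers; the grasp point (between the pads) lies 19 mm behind it; x points along the fingers, y is the direction in which the jaws open and shut, and the axes are right-handed (so a half turn about x gives the same grasp; the last joint's range is limited). The gripper opens to 85 mm and grips with 20 to 120 N. Pads are 22 mm wide; open, the fingers measure 114 mm over their backs; the gripper's body (76 mm by 85 mm) begins 54 mm behind the grasp point. The pads swing forward as they close: fully open they stand 13 mm farther back than shut.
Start: joints at [-1.17, 0.091, 1.231, -0, 1.82, -0.057], TCP at [265.187, -538.231, 231.275] pointing down, gripper open.
Joint ranges: [-2.87, 2.87], [-0.86, 2.18], [0.17, 2.46], [-1.51, 4.65], [0.06, 2.69], [-2.65, 2.65]. Speed limits (rad/s): [2.57, 2.57, 3.01, 3.14, 3.14, 3.14].

INTERFACE

Orientations are given as a rotation vector (axis times angle).
In Python, from rig import telemetry, optics, order gives the robot as it stands.
- The arm moves only by the tool send_rows, never from a script. Its argument "deltas" is a list of rows, each an object with "translation": the shift along the tool's x, y, z in mm, a list of three; "rot": the turn, a rotation vector about the tool's x, y, z in degrees, a list of three; "grip": the finger opening in mm, from 0 to 85.4. A call has 1 to 8 rows; each row shifts and turns the commanded pose from where the row before left it, along the tool's axes as they then stand; what a row does not reach is not made up. A row lasts 1/8 s, in which the tool goes at most 62.5 mm and 10.7 degrees, less where a joint would pass 70% of its speed; a pose out of reach is approached as far as the arm can. A call is refused whole if a number of a shift passes 62.5 or a number of a turn 10.7, either way. A call with a gripper value outside its range is refused whole. The fingers move at their own pace and stop on an object; the grip force is fixed at half the most. Time passes only in rows, so rows that do not move let the fingers close. It gives the time, the measured TCP pose, the force and the opening at its end, in the units of the state.
- telemetry.get_obs(): the state, without advancing time (a new reading comes with each control period).
- optics.camera(name): name is "scene" or "top"; returns the picture (420x560x3 uint8, blue, green, red); there is no depth.
- optics.camera_info(name): a dict with "fx", "fy", "cx", "cy" (pixels), "position" and "orientation" of the camera in the world. Camera axes: x right, y up, looking along -z (the intrinsics and any distortion apply to the point x, -y, -z); pixel columns grow to the right and rows downward; lengths in mm; the calibration is good to about 2 mm. A picture is of the moment at which its call begins. camera_info takes no time and is no camera call.
- order.close_job(): hands the job in, once; it reports no verdict.
The state is a dict: "clock": time; "q": joint angles; "qd": joint speeds; "joint_efforts": joint torques, N m; "ee_pos": TCP position; "orientation": TCP orientation; "force": force on the tool from outside, world axes, zero at the start; "moment": the same for the moment, N m; "finger_gap": finger opening in mm.
Only numpy, scipy, OpenCV 4.12 (cv2) and the standard library are available. Lean on these libraries where they do the work, as an engineer would, in place of code of your own. Each camera call takes 0.05 s, during which the arm holds its last target.

TASK

Lay the pale drilled beech block lengthwise on the bar of the bench clamp, centred and up against the screw's pressure pad, and let go of it. Then pull up the red plunger of the tail jaw, slide the jaw to the next hole towards the block and let the pin drop fully home. Finish while still holding the knob and pressing it down firmly, so that the pin cannot ride out while a colleague winds up the screw; leave the other things on the bench alone.

Things in the scene. Friction and masses are not known exactly. Their poses are not given: they have to be found in the camera images.
- block: Pale beech block (a toy wagon body with small drilled holes), 50 mm (its x) by 120 mm (its y, its length) by 40 mm high, about 0.17 kg, loose on the bench. Origin: centre of its underside, z up. Either end may face the pad.
- clamp: Bar clamp fixed to the bench. Steel bar 40 mm wide, along the clamp's own y, from y = -270 to y = +200 mm, its top 42 mm above the bench, with a row of 12 mm holes in the top, 40 mm apart. A blue fixed head with the screw is at the +y end (top 70 mm, with a round nut to 84 mm, above the bench), a blue sliding tail jaw on the -y side. Two feet 100 mm wide and 12 mm high lie under the bar's ends. Origin: on the bench under the bar's centre line; z up.
- pad_face (a point): Centre line of the bar at the face of the screw's steel pressure pad, at the height of the bar's top; axes as the clamp's. The pad (50 mm wide, its top 43 mm above the bar) faces -y, towards the tail jaw; the block's end goes against it. It is held by the screw's thread and does not give to a push of 25 N. Behind it (+y) the screw runs 194 mm back to a cross handle 126 mm wide, all below 90 mm above the bench.
- tail_jaw (a joint): Travel of the tail jaw along the bar from its starting hole, in m: positive is towards the screw pad. The next hole is at 0.040. The pin locks it; with the pin pulled clear it slides with 3 N of friction. Pin and hole have 1.5 mm of play either way.
- tail_jaw_face (a point): Foot of the tail jaw's clamping face, on the bar's centre line at the height of the bar's top; axes as the clamp's. The jaw is 50 mm wide, stands 44 mm above the bar, and faces +y. Behind it a 6 mm thick sleeve, 50 mm wide, runs back 88 mm over the bar. The plunger's axis is 52 mm behind this face (-y). When the jaw is at the next hole, 4 to 24 mm stay free between this face and a block that touches the pad.
- knob: Red plastic knob of the spring plunger on the tail jaw, 26 mm in diameter and 26 mm high, on a steel pin 9 mm thick. Origin: centre of its underside, 64 mm above the bench when the pin is home and 16 mm above the sleeve, where it rests on a steel neck 18 mm wide; axes as the clamp's.
- knob_mid (a point): Middle of the red knob (13 mm above its underside), on its axis: the place to pinch it. It moves with the knob.
- plunger (a joint): How far the plunger is pulled up, in m: 0 is home with the knob resting on its neck, 0.013 is fully pulled. The pin's round tip is 8 mm deep in the hole at 0 and clear of the bar above 0.008. The spring pushes down with 5 N at 0 and 8 N at 0.013; over a hole it drives the pin home by itself, elsewhere the pin rides on the bar. A firm press on the knob is about 10 N of your own; the seat under it is solid.
- sanding_block: Cork sanding block with brown abrasive, 61 by 96 by 28 mm, loose. Origin: centre of its underside. To be left alone.
- battery: Black and yellow drill battery, 74 by 100 by 62 mm, loose. Origin: centre of its underside. To be left alone.
- glue: White wood-glue bottle with an orange cap, 58 mm thick and 150 mm high, standing. Origin: centre of its foot. To be left alone.
Things that resemble listed ones, but are neither listed nor needed, are in the scene too. Leave any blue, pink or purple look-alike of the block alone.

How it is judged (in metres and radians):
On the way, in this order (a step that is already met when the one before it is completed fails the run):
1. the block lies on the bar against the screw pad, let go (x of block in the frame of pad_face between -0.01 and 0.01 m and y of block in the frame of pad_face between -0.065 and -0.056 m and z of block in the frame of pad_face between -0.003 and 0.003 m and angle between the y axis of block and the y axis of clamp, either way round below 0.1 rad and angle between block's own z axis and vertical below 0.06 rad and contact force between the fingers and block below 0.3 N and linear speed of block below 0.02 m/s), for 0.2 s.
2. the plunger is pulled until its pin is clear of the bar (value of joint plunger above 0.0075 m), for 0.1 s.
3. the tail jaw stands at the next hole towards the block with the pin home (value of joint tail_jaw between 0.037 and 0.043 m and value of joint plunger below 0.002 m), for 0.2 s.
At the end, for the whole second after the job is handed in: Block flat on the bar, untouched, centred within 10 mm, in line within 0.1 rad, at most 5 mm from the pad; tail jaw within 3 mm of the next hole, plunger within 2 mm of home; fingers on the knob (over 3 N), knob on its neck with over 9 N (6 N of it from spring and weight) (all of step 1 and all of step 3 and contact force between the fingers and knob above 3 N and contact force between knob and clamp above 9 N); the arm keeps its last pose, push and grip.
It fails at once if the sanding block is moved by more than 25 mm (distance of sanding_block from where it was at the start of the episode above 0.025 m).
It fails at once if the battery is moved by more than 25 mm (distance of battery from where it was at the start of the episode above 0.025 m).
It fails at once if the glue bottle is moved by more than 25 mm (distance of glue from where it was at the start of the episode above 0.025 m).
It also fails if it takes over 51 s, if anything falls off the work surface, if the arm or the gripper's body presses on something with over 40 N, if the wrist force passes 120 N, or if a joint passes its speed limit or range.

## Working session

There is one attempt and no reset: what is moved stays moved. The work goes in short steps, Python scripts to look and compute and a tool call to move; the robot and the scene stay as the last step left them, time stands still between calls to the robot, and variables do not carry over. Pictures are saved under pics/ and viewed, and the job is handed in when it is done.

Besides the shell and the picture viewer there is one more tool, called after ">>>" by a JSON object that holds its "op" and its "data", one argument or row to a line. send_rows: Moves the arm, as the interface text tells. Its arguments: {"type":"object","properties":{"deltas":{"type":"array"}},"required":["deltas"]}

```bash
ls; mkdir -p pics; python3 - <<'E'
from rig import telemetry, optics
import cv2
print(telemetry.get_obs())
for n in("scene","top"):
    print(optics.camera_info(n)); cv2.imwrite(f"pics/{n}0.png",optics.camera(n))
E
```

```text
pics
{'clock': 0.0, 'q': array([-1.16971855e+00,  9.18888901e-02,  1.23189765e+00,  1.18626231e-05,
        1.81977866e+00, -5.67257003e-02]), 'qd': array([-0.00061851, -0.00132116, -0.00089238,  0.00125741,  0.00029159,
        0.00021129]), 'joint_efforts': array([-3.42003848e-03, -4.58731985e+01, -4.18033576e+01, -3.48086687e-04,
        1.14173832e-02,  4.41466000e-05]), 'ee_pos': array([ 265.06719678, -537.96600082,  230.1262297 ]), 'orientation': array([ 1.96745071,  0.46043206, -1.96811064]), 'force': array([-0.74557914, -0.78884506,  0.33745269]), 'moment': array([-0.00580183,  0.01812766, -0.02039366]), 'finger_gap': 85.44827721312694}
{'fx': 438.1798582816838, 'fy': 438.1798582816838, 'cx': 276.6715819813595, 'cy': 212.07057854301058, 'position': array([ 1.30594332e+03, -6.29791078e-01,  7.36077009e+02]), 'orientation': array([0.70766503, 0.70259326, 1.48157063])}
{'fx': 455.95107416393, 'fy': 455.95107416393, 'cx': 282.2032563886776, 'cy': 210.07172347144888, 'position': array([ 430.60212147,   -9.03714633, 1092.38015691]), 'orientation': array([ 0.03644147, -0.0231386 , -1.58676575])}
```

View pics/scene0.png

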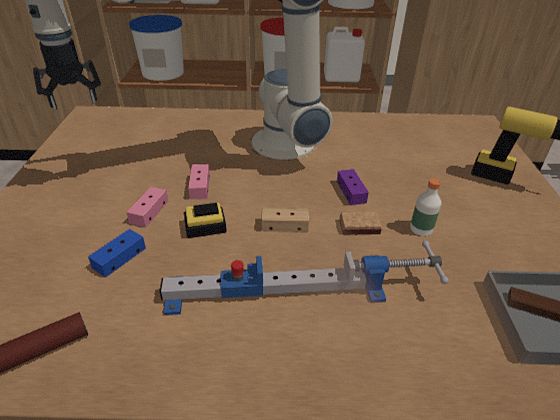

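View pics/top0.png

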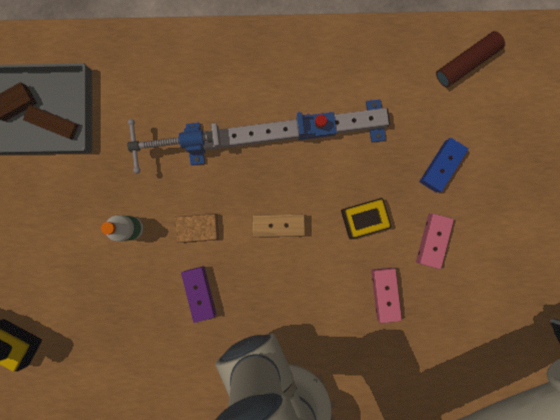

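The beech block candidates are the pale drilled block at top (278,226) / scene (285,219) and the cork block at top (197,228), which is speckled, undrilled and so the sanding block. The blue, pink and purple blocks are look-alikes. I'll confirm the choice in an enlarged crop.

```bash
cat > h.py <<'E'
import numpy as np, cv2
from scipy.spatial.transform import Rotation as R
from rig import optics, telemetry
def ray(n,px):
    i=optics.camera_info(n); px=np.atleast_2d(np.float64(px))
    d=np.c_[(px[:,0]-i['cx'])/i['fx'],-(px[:,1]-i['cy'])/i['fy'],-np.ones(len(px))]
    return i['position'],R.from_rotvec(i['orientation']).apply(d)
def onz(n,px,z):
    p,d=ray(n,px); return p+d*((z-p[2])/d[:,2])[:,None]
def proj(n,P):
    i=optics.camera_info(n); c=R.from_rotvec(i['orientation']).inv().apply(np.atleast_2d(P)-i['position'])
    return np.c_[i['cx']+i['fx']*c[:,0]/-c[:,2], i['cy']-i['fy']*c[:,1]/-c[:,2]]
def two(a,b):
    p,d=ray("scene",a);q,e=ray("top",b);d=d[0];e=e[0]
    s=np.linalg.lstsq(np.c_[d,-e],q-p,rcond=None)[0]
    return (p+d*s[0]+q+e*s[1])/2,np.linalg.norm(p+d*s[0]-q-e*s[1])
E
python3 - <<'E'
import cv2,numpy as np
t=cv2.imread('pics/top0.png');s=cv2.imread('pics/scene0.png')
cv2.imwrite('pics/c1.png',cv2.resize(t[85:255,110:400],None,fx=2.75,fy=2.75,interpolation=cv2.INTER_CUBIC))
cv2.imwrite('pics/c2.png',cv2.resize(s[190:320,150:450],None,fx=2.65,fy=2.65,interpolation=cv2.INTER_CUBIC))
E
```

```text
(no output)
```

View pics/c1.png

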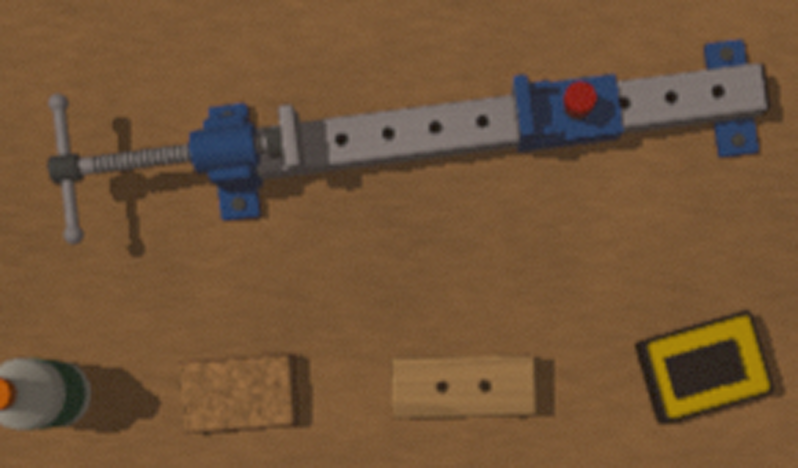

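View pics/c2.png

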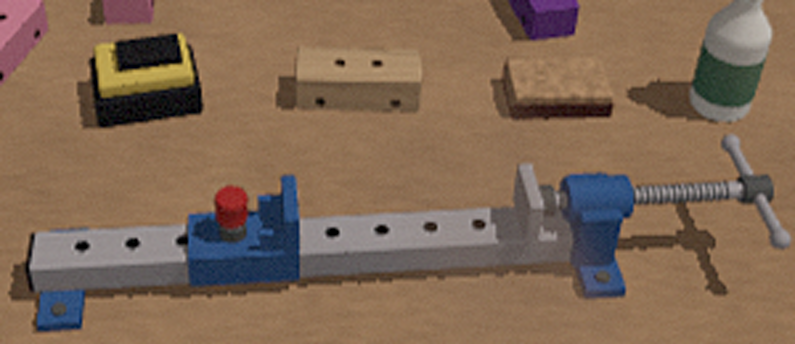

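The crop confirms it: the block at crop 1 (465,387) is pale wood with drilled holes, about 50x120 mm. Next I measure.

```bash
python3 - <<'E'
from h import *
t=cv2.imread('pics/top0.png');s=cv2.imread('pics/scene0.png')
g=cv2.cvtColor(t,cv2.COLOR_BGR2GRAY).astype(float)
H=[]
for x,y in [(341,139),(388,133),(435,127),(482,121),(671,97),(718,91)]:
    u,v=110+x/2.75-.5,85+y/2.75-.5
    u0,v0=int(round(u)),int(round(v));w=np.clip(110-g[v0-4:v0+5,u0-4:u0+5],0,None)
    yy,xx=np.mgrid[v0-4:v0+5,u0-4:u0+5];H.append([(w*xx).sum()/w.sum(),(w*yy).sum()/w.sum()])
P=onz("top",H,42);print(np.round(H,1),np.round(P,1),np.round(np.linalg.norm(np.diff(P,axis=0),axis=1),1))
d=P[0]-P[-1];d/=np.linalg.norm(d);print("dir",d,np.degrees(np.arctan2(d[1],d[0])))
# block
hsv=cv2.cvtColor(t,cv2.COLOR_BGR2HSV);print("hsv block",hsv[226,265],hsv[235,262],"table",hsv[250,278],"cork",hsv[228,197],"pad",t[133,215],"bar",t[132,262])
print(t[226,240:316].tolist()[::1][8:18], t[205:245,262].tolist()[5:35:2])
# red knob
for n,im in(("top",t),("scene",s)):
    h=cv2.cvtColor(im,cv2.COLOR_BGR2HSV);m=((h[...,0]<6)|(h[...,0]>174))&(h[...,1]>190)&(h[...,2]>90)
    k,l,st,c=cv2.connectedComponentsWithStats(m.astype(np.uint8));print(n,[(st[i].tolist(),c[i].round(1)) for i in range(1,k) if st[i,4]>25])
E
python3 - <<'E'
import cv2
t=cv2.imread('pics/top0.png')
cv2.imwrite('pics/c3.png',cv2.resize(t[110:170,180:260],None,fx=10,fy=10,interpolation=cv2.INTER_NEAREST))
cv2.imwrite('pics/c4.png',cv2.resize(t[100:160,285:365],None,fx=10,fy=10,interpolation=cv2.INTER_NEAREST))
E
```

```text
[[233.7 135.3]
 [250.7 133.1]
 [267.8 130.9]
 [285.  128.7]
 [353.6 119.9]
 [370.6 117.8]] [[ 646.1  109.3   42. ]
 [ 650.5   69.7   42. ]
 [ 654.9   30.    42. ]
 [ 659.4   -9.9   42. ]
 [ 676.9 -169.3   42. ]
 [ 681.2 -209.    42. ]] [ 39.9  40.   40.1 160.4  39.9]
dir [-0.10963753  0.99397164  0.        ] 96.29442127990727
hsv block [ 16 133 148] [ 17 138 124] table [ 15 139 125] cork [ 15 146 140] pad [112 115 127] bar [110 115 127]
[[56, 93, 127], [57, 91, 127], [58, 91, 126], [56, 89, 126], [63, 99, 136], [71, 115, 151], [71, 113, 147], [69, 110, 146], [67, 110, 146], [70, 111, 146]] [[55, 88, 122], [51, 84, 118], [55, 85, 116], [69, 111, 149], [71, 110, 143], [71, 111, 147], [71, 115, 152], [68, 108, 144], [68, 110, 146], [69, 109, 144], [71, 114, 148], [61, 99, 133], [61, 96, 127], [51, 81, 107], [52, 86, 122]]
top [([316, 116, 10, 10, 83], array([320.4, 120.4]))]
scene [([234, 263, 9, 13, 44], array([239. , 270.1]))]
```

View pics/c3.png

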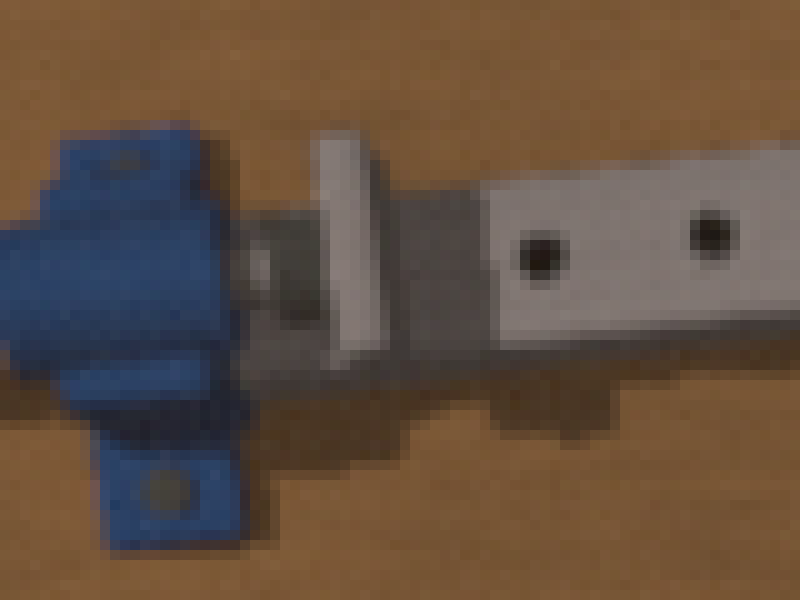

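View pics/c4.png

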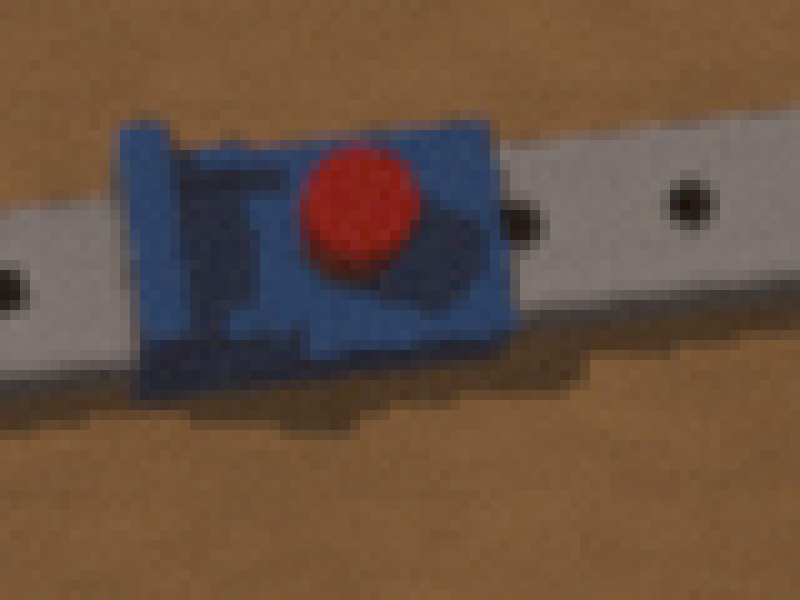

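```bash
python3 - <<'E'
from h import *
t=cv2.imread('pics/top0.png');s=cv2.imread('pics/scene0.png')
d=np.array([-.10964,.99397,0]);nx=np.array([.99397,.10964,0]) # clamp y, x
h0=np.array([646.1,109.3,42])
def cl(P): P=np.atleast_2d(P)-h0; return np.c_[P@nx,P@d].round(1)
print("pad top edge",cl(onz("top",[(216.1,123),(218.4,144.5)],85)))
print("pad back edge",cl(onz("top",[(211.1,123),(213.6,144.5)],85)))
print("jaw top front",cl(onz("top",[(296.4,112),(298.7,133)],86)))
print("sleeve rear",cl(onz("top",[(334.5,112),(336.2,132)],48)))
print("knob top",onz("top",(320.8,120.1),90),cl(onz("top",(320.8,120.1),90)))
print("knob scene", two((238.3,270),(320.4,120.4)), cl(two((238.3,270),(320.4,120.4))[0]))
# scene pad
g=t.astype(int)
# block mask
h=cv2.cvtColor(cv2.GaussianBlur(t,(3,3),0),cv2.COLOR_BGR2HSV)
m=(h[...,2]>133).astype(np.uint8);sub=np.zeros_like(m);sub[205:245,240:316]=m[205:245,240:316]
sub=cv2.morphologyEx(sub,cv2.MORPH_CLOSE,np.ones((5,5)));sub=cv2.morphologyEx(sub,cv2.MORPH_OPEN,np.ones((3,3)))
c=max(cv2.findContours(sub,0,1)[0],key=cv2.contourArea);r=cv2.minAreaRect(c);print(r)
b=onz("top",cv2.boxPoints(r),40);print(b.round(1),b.mean(0))
cv2.imwrite('pics/c5.png',cv2.resize(s[235:310,325:425],None,fx=8,fy=8,interpolation=cv2.INTER_NEAREST))
cv2.imwrite('pics/c6.png',cv2.resize(t[200:250,240:320],None,fx=10,fy=10,interpolation=cv2.INTER_NEAREST))
E
```

```text
pad top edge [[ 23.   31.8]
 [-25.5  32.5]]
pad back edge [[ 24.5  42.9]
 [-24.1  43.1]]
jaw top front [[  24.5 -148.8]
 [ -22.9 -147.9]]
sleeve rear [[  22.7 -238.1]
 [ -23.9 -236. ]]
knob top [[666.6279061  -89.54744509  90.        ]] [[  -1.4 -199.9]]
knob scene (array([669.4232045 , -87.61199589,  74.72543197]), np.float64(4.490810399200221)) [[   1.6 -198.3]]
((277.0, 224.5), (19.0, 50.0), 90.0)
[[460.3  69.5  40. ]
 [458.4 -46.   40. ]
 [414.6 -45.2  40. ]
 [416.4  70.1  40. ]] [437.42525488  12.10278372  40.        ]
```

View pics/c5.png

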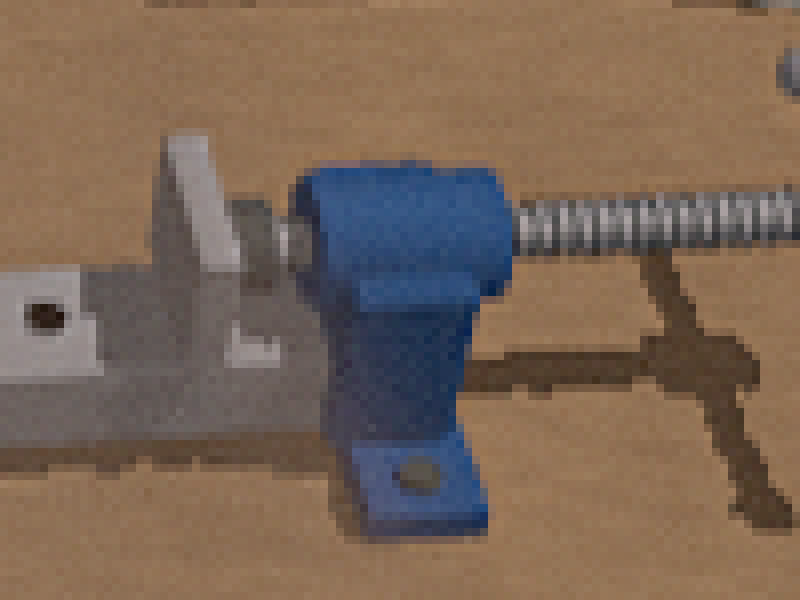

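View pics/c6.png

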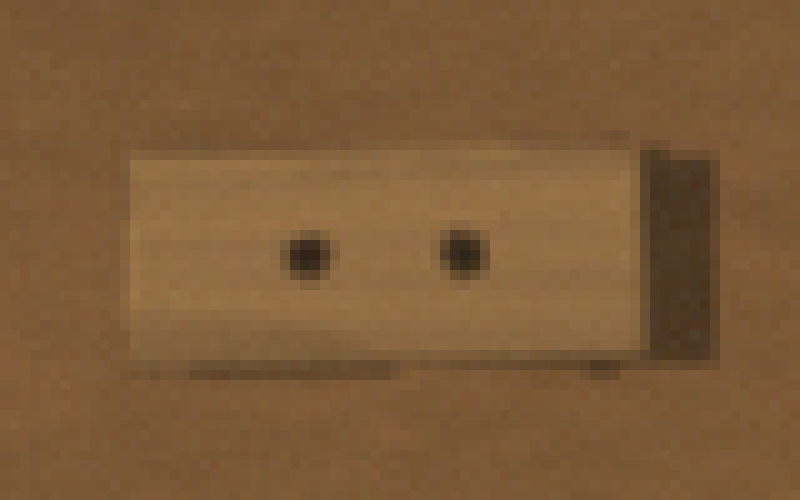

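```bash
cat >> h.py <<'E'
def plan(pos,ydir):
    o=telemetry.get_obs();T=R.from_rotvec(o['orientation']);M=T.as_matrix()
    y=np.r_[ydir[:2],0.];y/=np.linalg.norm(y)
    if y@M[:,1]<0:y=-y
    x=np.array([0,0,-1.]);G=np.c_[x,y,np.cross(x,y)]
    rv=np.degrees((T.inv()*R.from_matrix(G)).as_rotvec())
    dw=np.array(pos)-o['ee_pos']
    print("clock",o['clock'],"pos",o['ee_pos'].round(1),"tooly",M[:,1].round(3),"toolx",M[:,0].round(4),"F",o['force'].round(1),"gap",round(o['finger_gap'],1))
    print("rot(tool)",rv.round(2),"trans in target tool axes",(G.T@dw).round(1),"in current",(M.T@dw).round(1),"world",dw.round(1))
E
python3 - <<'E'
from h import *
q=onz("top",[(278.15,224.85),(252.5,215),(303.3,213.7),(252.5,235.7),(303.3,234.7),(239+31.4,225.1),(285.9,224.6)],40);print(q.round(1))
b=q[1]-q[2];a=np.degrees(np.arctan2(b[1],b[0]));b2=q[3]-q[4];print(a,np.degrees(np.arctan2(b2[1],b2[0])),np.degrees(np.arctan2(*(q[5]-q[6])[[1,0]])))
print(proj("scene",[[437,8,40]]))
a=np.radians(90.6-90);plan([437,9,90],[np.cos(a),np.sin(a)])
E
```

```text
[[436.6   9.4  40. ]
 [460.3  68.3  40. ]
 [461.3 -49.   40. ]
 [412.5  69.   40. ]
 [412.9 -48.2  40. ]
 [436.3  27.3  40. ]
 [436.8  -8.5  40. ]]
90.53408668749454 90.21676949159934 90.92582952123574
[[283.92324708 214.2258369 ]]
clock 0.1 pos [ 265.1 -538.   230.2] tooly [ 0.442 -0.897 -0.002] toolx [-7.0e-04  1.7e-03 -1.0e+00] F [-0.3 -0.8 -0.4] gap 85.5
rot(tool) [-6.437e+01 -6.000e-02  9.000e-02] trans in target tool axes [ 140.2  177.6 -545.1] in current [ 141.  -414.4 -396. ] world [ 171.9  547.  -140.2]
```

>>> {"op": "send_rows", "data": {
  "deltas": [
    {"translation": [0, 0, 0], "rot": [-9.2, 0, 0], "grip": 85},
    {"translation": [0, 0, 0], "rot": [-9.2, 0, 0], "grip": 85},
    {"translation": [0, 0, 0], "rot": [-9.2, 0, 0], "grip": 85},
    {"translation": [0, 0, 0], "rot": [-9.2, 0, 0], "grip": 85},
    {"translation": [0, 0, 0], "rot": [-9.2, 0, 0], "grip": 85},
    {"translation": [0, 0, 0], "rot": [-9.2, 0, 0], "grip": 85},
    {"translation": [0, 0, 0], "rot": [-9.2, 0, 0], "grip": 85},
    {"translation": [0, 10, -20], "rot": [0, 0, 0], "grip": 85}
  ]
}}

```text
clock: 1.1
ee_pos: [274.3, -518.4, 230.0]
orientation: [1.202, 1.216, -1.201]
force: [0.0, 0.6, 0.5]
finger_gap: 84.8
```

>>> {"op": "send_rows", "data": {
  "deltas": [
    {"translation": [0, 15, -45], "rot": [0, 0, 0], "grip": 85},
    {"translation": [0, 18, -55], "rot": [0, 0, 0], "grip": 85},
    {"translation": [0, 18, -55], "rot": [0, 0, 0], "grip": 85},
    {"translation": [0, 18, -55], "rot": [0, 0, 0], "grip": 85},
    {"translation": [0, 18, -55], "rot": [0, 0, 0], "grip": 85},
    {"translation": [0, 18, -55], "rot": [0, 0, 0], "grip": 85},
    {"translation": [0, 18, -55], "rot": [0, 0, 0], "grip": 85},
    {"translation": [0, 18, -55], "rot": [0, 0, 0], "grip": 85}
  ]
}}

```text
clock: 2.1
ee_pos: [411.3, -84.8, 231.0]
orientation: [1.201, 1.214, -1.201]
force: [1.2, -0.5, 0.4]
finger_gap: 85.2
```

```bash
python3 -c "
from h import *
plan([436.8,9.5,90],[1,.0105])"
```

```text
clock 2.1 pos [411.3 -84.8 231. ] tooly [1.    0.011 0.   ] toolx [ 0. -0. -1.] F [ 1.2 -0.5  0.4] gap 85.2
rot(tool) [ 0.01  0.   -0.  ] trans in target tool axes [141.   26.5 -94. ] in current [141.   26.5 -94. ] world [  25.5   94.3 -141. ]
```

>>> {"op": "send_rows", "data": {
  "deltas": [
    {"translation": [20, 13, -47], "rot": [0, 0, 0], "grip": 85},
    {"translation": [40, 13.5, -47], "rot": [0, 0, 0], "grip": 85},
    {"translation": [50, 0, 0], "rot": [0, 0, 0], "grip": 85},
    {"translation": [35, 0, 0], "rot": [0, 0, 0], "grip": 85},
    {"translation": [0, 0, 0], "rot": [0, 0, 0], "grip": 85}
  ]
}}

```text
clock: 2.72
ee_pos: [434.3, 7.5, 83.3]
orientation: [1.198, 1.22, -1.206]
force: [-0.0, 0.6, 0.6]
finger_gap: 85.2
```

```bash
python3 -c "
from h import *
plan([436.8,9.5,7],[1,.0105])
s=optics.camera('scene');cv2.imwrite('pics/s1.png',cv2.resize(s[120:270,200:400],None,fx=4,fy=4))"
```

```text
clock 2.725 pos [434.3   7.5  83.3] tooly [ 1.     0.011 -0.007] toolx [-7.1e-03  4.0e-04 -1.0e+00] F [-0.   0.6  0.6] gap 85.2
rot(tool) [ 0.05 -0.03  0.41] trans in target tool axes [76.3  2.5 -2. ] in current [76.3  3.1 -1.9] world [  2.5   2.  -76.3]
```

View pics/s1.png

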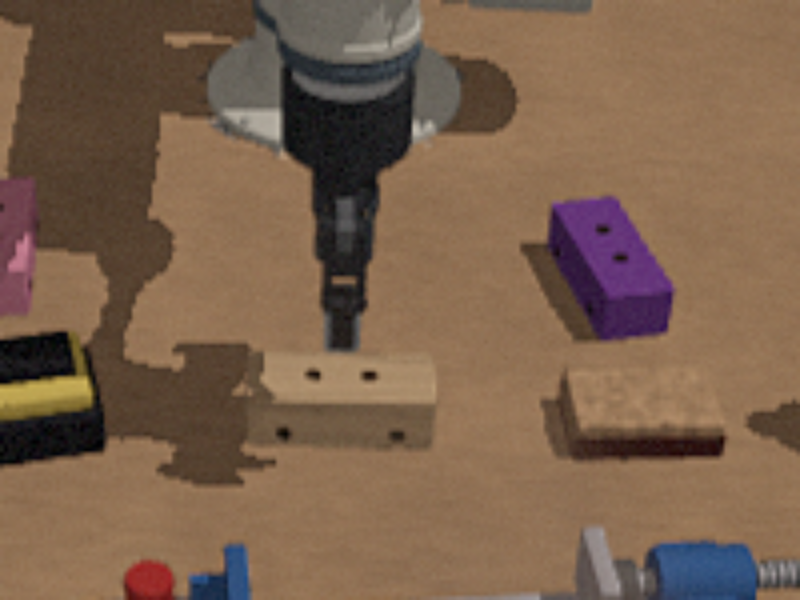

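The scene crop shows the finger at (342,340), level with the middle of the block between its two holes. The grasp is aligned, so I descend and close.

>>> {"op": "send_rows", "data": {
  "deltas": [
    {"translation": [25, 1.2, -1], "rot": [0, 0, 0], "grip": 85},
    {"translation": [25, 1.2, -1], "rot": [0, 0, 0], "grip": 85},
    {"translation": [24, 0, 0], "rot": [0, 0, 0], "grip": 85},
    {"translation": [0, 0, 0], "rot": [0, 0, 0], "grip": 45},
    {"translation": [0, 0, 0], "rot": [0, 0, 0], "grip": 40},
    {"translation": [0, 0, 0], "rot": [0, 0, 0], "grip": 40},
    {"translation": [0, 0, 0], "rot": [0, 0, 0], "grip": 40},
    {"translation": [0, 0, 0], "rot": [0, 0, 0], "grip": 40}
  ]
}}

```text
clock: 3.78
ee_pos: [440.6, 9.0, 15.4]
orientation: [1.203, 1.211, -1.198]
force: [-0.6, 0.9, 6.4]
finger_gap: 48.7
```

```bash
python3 -c "
from h import *
plan([436.8,9.5,130],[1,.0105])"
```

```text
clock 3.775 pos [440.6   9.   15.4] tooly [1.    0.011 0.004] toolx [ 4.4e-03 -4.0e-04 -1.0e+00] F [-0.6  0.9  6.4] gap 48.7
rot(tool) [ 0.02  0.03 -0.25] trans in target tool axes [-114.6   -3.8   -0.5] in current [-114.6   -3.3   -0.5] world [ -3.8   0.5 114.6]
```

>>> {"op": "send_rows", "data": {
  "deltas": [
    {"translation": [0, 0, 0], "rot": [0, 0, 0], "grip": 40},
    {"translation": [0, 0, 0], "rot": [0, 0, 0], "grip": 40}
  ]
}}

```text
clock: 4.03
ee_pos: [440.6, 9.0, 15.4]
orientation: [1.203, 1.211, -1.198]
force: [-0.7, 0.1, 6.2]
finger_gap: 48.9
```

```bash
python3 -c "
from h import *
plan([436.8,9.5,130],[1,.0105]);print(telemetry.get_obs()['moment'])
s=optics.camera('scene');cv2.imwrite('pics/s2.png',cv2.resize(s[120:270,200:400],None,fx=4,fy=4))"
```

```text
clock 4.025 pos [440.6   9.   15.4] tooly [1.    0.011 0.004] toolx [ 4.4e-03 -4.0e-04 -1.0e+00] F [-0.7  0.1  6.2] gap 48.9
rot(tool) [ 0.02  0.03 -0.25] trans in target tool axes [-114.6   -3.8   -0.5] in current [-114.6   -3.3   -0.5] world [ -3.8   0.5 114.6]
[-0.05938313  0.30429942 -0.0410879 ]
```

View pics/s2.png

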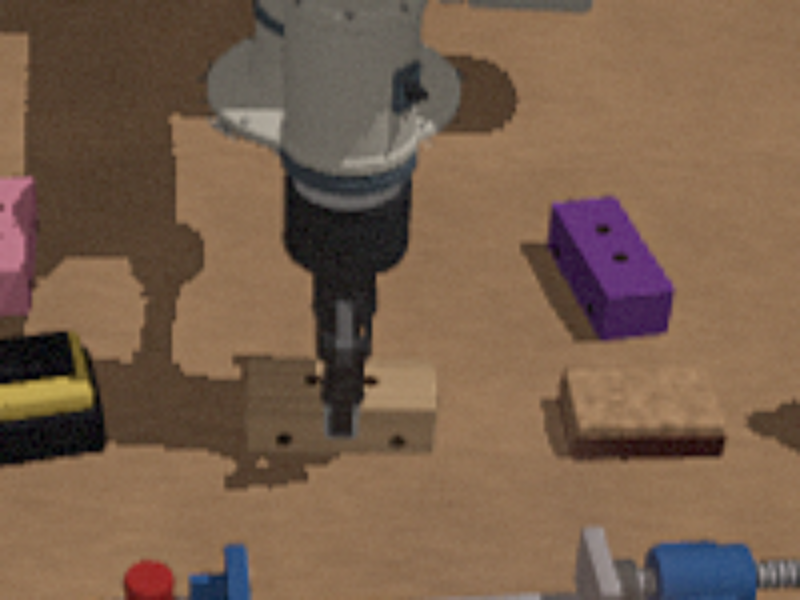

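>>> {"op": "send_rows", "data": {
  "deltas": [
    {"translation": [-15, 0, 0], "rot": [0, 0, 0], "grip": 40},
    {"translation": [-35, 0, 0], "rot": [0, 0, 0], "grip": 40},
    {"translation": [-40, 0, 0], "rot": [0, 0, 0], "grip": 40},
    {"translation": [-35, 0, 0], "rot": [0, 0, 0], "grip": 40},
    {"translation": [0, 0, 0], "rot": [0, 0, 0], "grip": 40},
    {"translation": [0, 0, 0], "rot": [0, 0, 0], "grip": 40},
    {"translation": [0, 0, 0], "rot": [0, 0, 0], "grip": 40}
  ]
}}

```text
clock: 4.95
ee_pos: [438.0, 9.3, 135.8]
orientation: [1.2, 1.217, -1.203]
force: [-0.2, 0.1, -2.4]
finger_gap: 49.0
```

```bash
python3 -c "
from h import *
plan([650.3,71.5,130],[.99397,.10964])"
```

```text
clock 4.95 pos [438.    9.3 135.8] tooly [ 1.     0.011 -0.003] toolx [-3.4e-03  2.0e-04 -1.0e+00] F [-0.2  0.1 -2.4] gap 49.0
rot(tool) [-5.66 -0.02  0.19] trans in target tool axes [  5.8 217.8 -38.6] in current [  5.1 213.  -59.9] world [212.3  62.2  -5.8]
```

>>> {"op": "send_rows", "data": {
  "deltas": [
    {"translation": [0, 15, 0], "rot": [-5.7, 0, 0], "grip": 40},
    {"translation": [0, 34, -6], "rot": [0, 0, 0], "grip": 40},
    {"translation": [0, 40, -8], "rot": [0, 0, 0], "grip": 40},
    {"translation": [0, 40, -8], "rot": [0, 0, 0], "grip": 40},
    {"translation": [0, 40, -8], "rot": [0, 0, 0], "grip": 40},
    {"translation": [0, 30, -6], "rot": [0, 0, 0], "grip": 40},
    {"translation": [0, 17, -4], "rot": [0, 0, 0], "grip": 40},
    {"translation": [0, 0, 0], "rot": [0, 0, 0], "grip": 40}
  ]
}}

```text
clock: 5.95
ee_pos: [649.1, 71.6, 135.0]
orientation: [1.125, 1.263, -1.13]
force: [-0.5, 0.2, -1.7]
finger_gap: 49.0
```

>>> {"op": "send_rows", "data": {
  "deltas": [
    {"translation": [0, 0, 0], "rot": [0, 0, 0], "grip": 40},
    {"translation": [0, 0, 0], "rot": [0, 0, 0], "grip": 40}
  ]
}}

```text
clock: 6.2
ee_pos: [648.7, 71.0, 137.6]
orientation: [1.127, 1.26, -1.128]
force: [-0.2, -0.4, -2.0]
finger_gap: 49.0
```

```bash
python3 -c "
from h import *
plan([650.3,71.5,130],[.99397,.10964])
s=optics.camera('scene');cv2.imwrite('pics/s3.png',cv2.resize(s[150:300,200:400],None,fx=4,fy=4))
s=optics.camera('top');cv2.imwrite('pics/t3.png',cv2.resize(s[90:190,180:340],None,fx=5,fy=5))"
```

```text
clock 6.2 pos [648.7  71.  137.6] tooly [ 0.994  0.11  -0.   ] toolx [-4.e-04 -1.e-04 -1.e+00] F [-0.2 -0.4 -2. ] gap 49.0
rot(tool) [0.02 0.   0.02] trans in target tool axes [ 7.6  1.7 -0.3] in current [ 7.6  1.7 -0.3] world [ 1.6  0.5 -7.6]
```

View pics/s3.png

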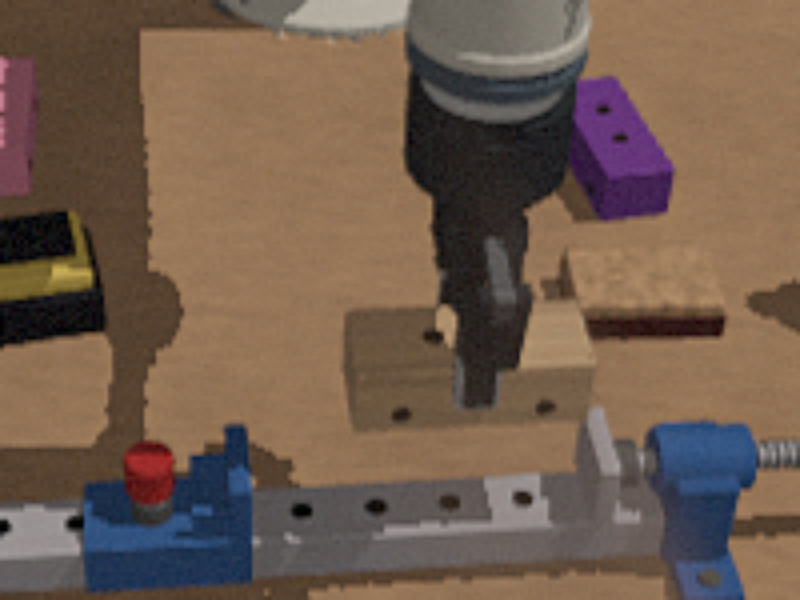

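View pics/t3.png

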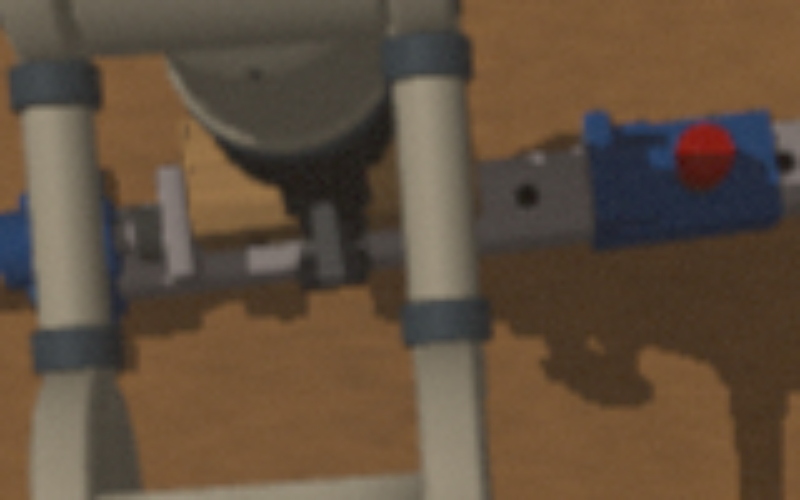

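```bash
python3 -c "
from h import *
d=np.array([-.10964,.99397,0]);nx=np.array([.99397,.10964,0]);h0=np.array([646.1,109.3,42])
def cl(P): P=np.atleast_2d(P)-h0; return np.c_[P@nx,P@d].round(1)
print(cl(onz('top',[(217.1,117.5),(217.6,136.6)],162)))
print(cl(onz('scene',[(346/4+199.5,150+432/4-.5),(590/4+199.5,150+415/4-.5)],122)))
print(cl([648.7,71,0]))"
```

```text
[[ 15.   18.8]
 [-24.5  22.5]]
[[ 20.3 -99.6]
 [ 17.   24.8]]
[[ -1.6 -38.4]]
```

>>> {"op": "send_rows", "data": {
  "deltas": [
    {"translation": [20, 1, 0], "rot": [0, 0, 0], "grip": 40},
    {"translation": [30, 0.7, 0], "rot": [0, 0, 0], "grip": 40},
    {"translation": [20, 0, 0], "rot": [0, 0, 0], "grip": 40},
    {"translation": [5, 0, 0], "rot": [0, 0, 0], "grip": 40},
    {"translation": [0, 0, 0], "rot": [0, 0, 0], "grip": 40},
    {"translation": [0, 0, 0], "rot": [0, 0, 0], "grip": 40}
  ]
}}

```text
clock: 7.05
ee_pos: [651.8, 71.5, 64.3]
orientation: [1.129, 1.258, -1.126]
force: [0.9, -0.1, -1.7]
finger_gap: 49.2
```

```bash
python3 -c "
from h import *
plan([649.2,81.5,57.4],[.99397,.10964])
s=optics.camera('scene');cv2.imwrite('pics/s4.png',cv2.resize(s[190:310,240:400],None,fx=5,fy=5))"
```

```text
clock 7.05 pos [651.8  71.5  64.3] tooly [0.994 0.11  0.003] toolx [ 2.5e-03  2.0e-04 -1.0e+00] F [ 0.9 -0.1 -1.7] gap 49.2
rot(tool) [ 0.04  0.01 -0.14] trans in target tool axes [  6.9  -1.5 -10.2] in current [  6.9  -1.5 -10.2] world [-2.6 10.  -6.9]
```

View pics/s4.png

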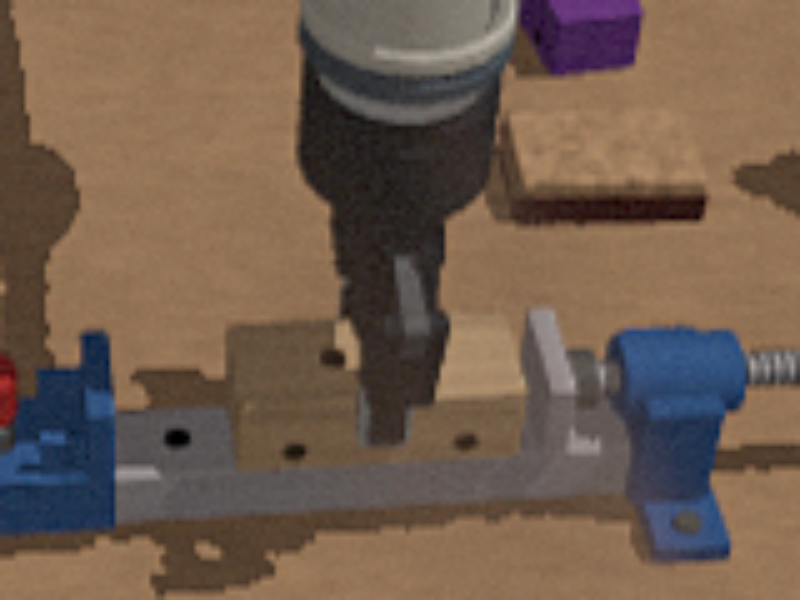

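The block hangs about 5 mm above the bar with about 10 mm left to the pad. I lower it a little and push.

>>> {"op": "send_rows", "data": {
  "deltas": [
    {"translation": [4, -1.5, -2], "rot": [0, 0, 0], "grip": 40},
    {"translation": [0, 0, -3], "rot": [0, 0, 0], "grip": 40},
    {"translation": [0, 0, -2], "rot": [0, 0, 0], "grip": 40},
    {"translation": [0, 0, 0], "rot": [0, 0, 0], "grip": 40},
    {"translation": [0, 0, 0], "rot": [0, 0, 0], "grip": 40}
  ]
}}

```text
clock: 7.72
ee_pos: [648.8, 78.3, 58.8]
orientation: [1.127, 1.259, -1.127]
force: [0.5, 0.4, -2.4]
finger_gap: 48.3
```

>>> {"op": "send_rows", "data": {
  "deltas": [
    {"translation": [0, 0, -2], "rot": [0, 0, 0], "grip": 40},
    {"translation": [0, 0, -1], "rot": [0, 0, 0], "grip": 40},
    {"translation": [0, 0, 0], "rot": [0, 0, 0], "grip": 40},
    {"translation": [0, 0, 0], "rot": [0, 0, 0], "grip": 40}
  ]
}}

```text
clock: 8.22
ee_pos: [648.4, 81.1, 58.7]
orientation: [1.127, 1.259, -1.128]
force: [0.7, -0.6, -3.0]
finger_gap: 49.0
```

>>> {"op": "send_rows", "data": {
  "deltas": [
    {"translation": [0, 0.5, -1.5], "rot": [0, 0, 0], "grip": 40},
    {"translation": [0, 0, -1], "rot": [0, 0, 0], "grip": 40},
    {"translation": [0, 0, 0], "rot": [0, 0, 0], "grip": 40},
    {"translation": [0, 0, 0], "rot": [0, 0, 0], "grip": 40}
  ]
}}

```text
clock: 8.72
ee_pos: [648.4, 81.1, 58.8]
orientation: [1.125, 1.257, -1.131]
force: [-2.5, -8.4, -0.7]
finger_gap: 48.7
```

>>> {"op": "send_rows", "data": {
  "deltas": [
    {"translation": [0, 0, -2], "rot": [0, 0, 0], "grip": 40},
    {"translation": [0, 0, 0], "rot": [0, 0, 0], "grip": 40},
    {"translation": [0, 0, 0], "rot": [0, 0, 0], "grip": 40}
  ]
}}

```text
clock: 9.1
ee_pos: [648.4, 81.1, 58.9]
orientation: [1.124, 1.254, -1.133]
force: [-1.9, -14.8, -0.8]
finger_gap: 48.9
```

The block is on the pad. I ease the push and lower it onto the bar.

>>> {"op": "send_rows", "data": {
  "deltas": [
    {"translation": [0, 0, 2.5], "rot": [0, 0, 0], "grip": 40},
    {"translation": [1.5, 0, 0], "rot": [0, 0, 0], "grip": 40},
    {"translation": [1.5, 0, 0], "rot": [0, 0, 0], "grip": 40},
    {"translation": [0, 0, 0], "rot": [0, 0, 0], "grip": 40},
    {"translation": [0, 0, 0], "rot": [0, 0, 0], "grip": 40}
  ]
}}

```text
clock: 9.72
ee_pos: [649.1, 81.2, 57.5]
orientation: [1.127, 1.256, -1.129]
force: [-2.9, -8.0, 3.9]
finger_gap: 49.2
```

```bash
python3 -c "
from h import *
plan([649.2,81.5,57.4],[.99397,.10964])
s=optics.camera('scene');cv2.imwrite('pics/s5.png',cv2.resize(s[190:310,240:400],None,fx=5,fy=5))"
```

```text
clock 9.725 pos [649.1  81.2  57.5] tooly [0.994 0.109 0.001] toolx [ 0.0014 -0.0032 -1.    ] F [-2.9 -8.   3.9] gap 49.2
rot(tool) [-0.03  0.19 -0.06] trans in target tool axes [ 0.1  0.1 -0.3] in current [ 0.1  0.1 -0.3] world [ 0.1  0.3 -0.1]
```

View pics/s5.png

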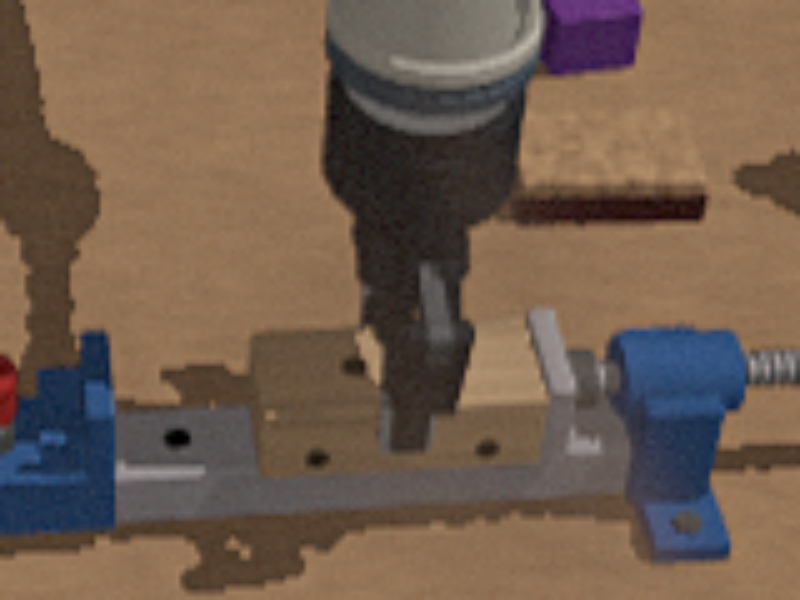

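>>> {"op": "send_rows", "data": {
  "deltas": [
    {"translation": [0, 0, 1.2], "rot": [0, 0, 0], "grip": 40},
    {"translation": [0, 0, 0], "rot": [0, 0, 0], "grip": 40},
    {"translation": [0, 0, 0], "rot": [0, 0, 0], "grip": 60},
    {"translation": [0, 0, 0], "rot": [0, 0, 0], "grip": 75},
    {"translation": [0, 0, 0], "rot": [0, 0, 0], "grip": 85},
    {"translation": [0, 0, 0], "rot": [0, 0, 0], "grip": 85},
    {"translation": [-10, 0, 0], "rot": [0, 0, 0], "grip": 85},
    {"translation": [-20, 0, 0], "rot": [0, 0, 0], "grip": 85}
  ]
}}

```text
clock: 10.78
ee_pos: [648.3, 82.1, 85.9]
orientation: [1.127, 1.261, -1.129]
force: [-0.4, -0.7, -0.2]
finger_gap: 84.4
```

>>> {"op": "send_rows", "data": {
  "deltas": [
    {"translation": [-30, 0, 0], "rot": [0, 0, 0], "grip": 85},
    {"translation": [-20, 0, 0], "rot": [0, 0, 0], "grip": 85},
    {"translation": [0, 0, 0], "rot": [0, 0, 0], "grip": 85}
  ]
}}

```text
clock: 11.15
ee_pos: [650.1, 82.2, 139.3]
orientation: [1.13, 1.255, -1.123]
force: [-0.2, 0.0, -1.1]
finger_gap: 84.7
```

```bash
python3 -c "
from h import *
plan([668,-89.5,145],[.99397,.10964])
s=optics.camera('scene');cv2.imwrite('pics/s6.png',cv2.resize(s[190:310,240:400],None,fx=5,fy=5))
s=optics.camera('top');cv2.imwrite('pics/t6.png',cv2.resize(s[90:190,180:340],None,fx=5,fy=5))"
```

```text
clock 11.15 pos [650.1  82.2 139.3] tooly [0.994 0.11  0.006] toolx [ 5.6e-03  4.0e-04 -1.0e+00] F [-0.2  0.  -1.1] gap 84.7
rot(tool) [ 0.03  0.01 -0.32] trans in target tool axes [ -5.7  -1.1 172.6] in current [ -5.7  -1.1 172.6] world [  17.9 -171.7    5.7]
```

View pics/s6.png

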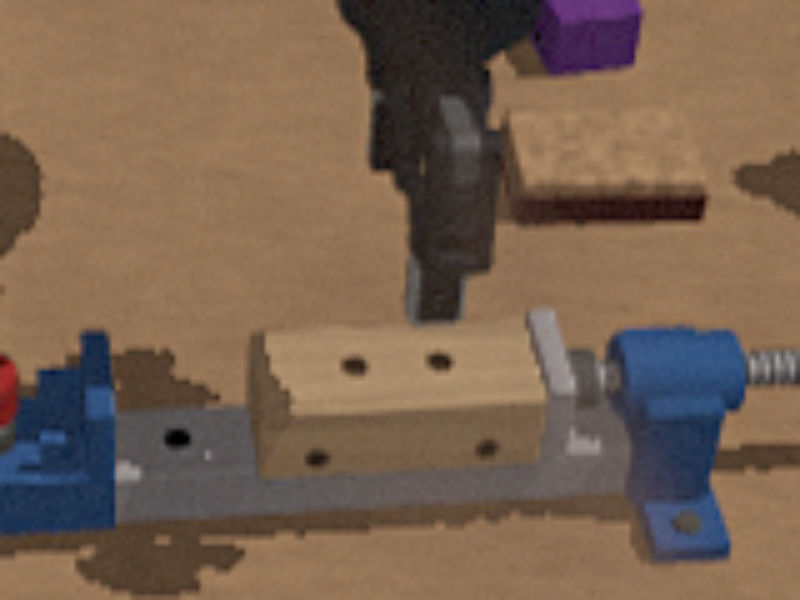

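View pics/t6.png

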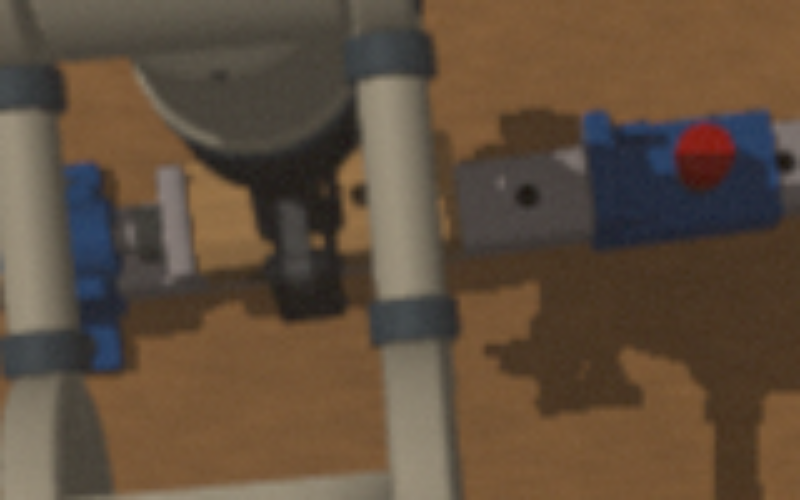

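>>> {"op": "send_rows", "data": {
  "deltas": [
    {"translation": [-5, 0, 20], "rot": [0, 0, 0], "grip": 85},
    {"translation": [0, 0, 40], "rot": [0, 0, 0], "grip": 85},
    {"translation": [0, 0, 45], "rot": [0, 0, 0], "grip": 85},
    {"translation": [0, 0, 40], "rot": [0, 0, 0], "grip": 85},
    {"translation": [0, -1, 27], "rot": [0, 0, 0], "grip": 85},
    {"translation": [0, 0, 0], "rot": [0, 0, 0], "grip": 85},
    {"translation": [0, 0, 0], "rot": [0, 0, 0], "grip": 85}
  ]
}}

```text
clock: 12.12
ee_pos: [666.4, -89.1, 140.0]
orientation: [1.128, 1.261, -1.128]
force: [-0.1, 0.1, -0.1]
finger_gap: 84.7
```

```bash
python3 -c "
from h import *
plan([668,-89.5,60],[.99397,.10964])
s=optics.camera('scene');cv2.imwrite('pics/s7.png',cv2.resize(s[190:310,210:370],None,fx=5,fy=5))
s=optics.camera('top');cv2.imwrite('pics/t7.png',cv2.resize(s[90:190,180:340],None,fx=5,fy=5))"
```

```text
clock 12.125 pos [666.4 -89.1 140. ] tooly [ 0.994  0.11  -0.001] toolx [-1.1e-03  6.0e-04 -1.0e+00] F [-0.1  0.1 -0.1] gap 84.7
rot(tool) [ 0.01 -0.04  0.06] trans in target tool axes [80.   1.5  0.5] in current [80.   1.6  0.6] world [  1.6  -0.4 -80. ]
```

View pics/s7.png

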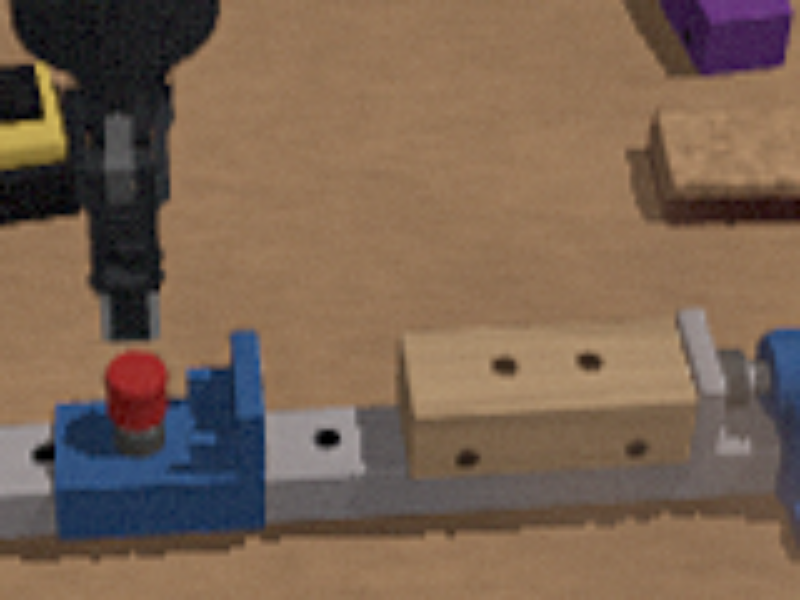

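View pics/t7.png

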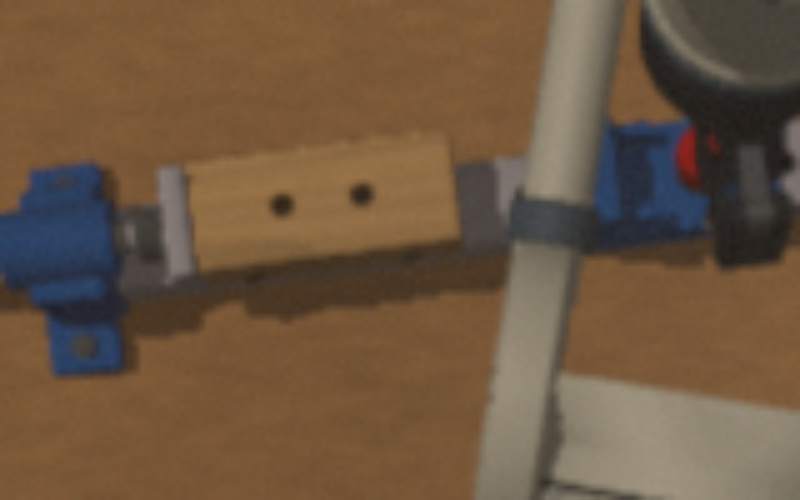

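```bash
python3 -c "
from h import *
d=np.array([-.10964,.99397,0]);nx=np.array([.99397,.10964,0]);h0=np.array([646.1,109.3,42])
def cl(P): P=np.atleast_2d(P)-h0; return np.c_[P@nx,P@d].round(1)
f=lambda x,y:(180+x/5-.4,90+y/5-.4)
print(cl(onz('top',[f(282,205),f(361,195),f(190,165),f(198,270),f(447,135),f(460,240)],82)))
print(cl(onz('top',[f(184,168),f(192,275)],85)),proj('scene',[668,-89.5,77]))"
```

```text
[[  1.1  -9.9]
 [  1.1 -45.5]
 [ 24.2  28.8]
 [-23.1  30.9]
 [ 23.  -87. ]
 [-24.6 -86.9]]
[[ 22.5  31.2]
 [-25.6  33.4]] [[236.32870088 268.64714424]]
```

The block sits flat at the pad, about 1 mm off centre and in line. Now I descend around the knob.

>>> {"op": "send_rows", "data": {
  "deltas": [
    {"translation": [20, 1.5, 0.5], "rot": [0, 0, 0], "grip": 85},
    {"translation": [30, 0, 0], "rot": [0, 0, 0], "grip": 85},
    {"translation": [25, 0, 0], "rot": [0, 0, 0], "grip": 85},
    {"translation": [4, 0, 0], "rot": [0, 0, 0], "grip": 85},
    {"translation": [0, 0, 0], "rot": [0, 0, 0], "grip": 60},
    {"translation": [0, 0, 0], "rot": [0, 0, 0], "grip": 40},
    {"translation": [0, 0, 0], "rot": [0, 0, 0], "grip": 20},
    {"translation": [0, 0, 0], "rot": [0, 0, 0], "grip": 15}
  ]
}}

```text
clock: 13.22
ee_pos: [666.9, -89.7, 63.6]
orientation: [1.126, 1.261, -1.13]
force: [-10.3, 0.7, 8.2]
finger_gap: 24.3
```

>>> {"op": "send_rows", "data": {
  "deltas": [
    {"translation": [0, 0, 0], "rot": [0, 0, 0], "grip": 15},
    {"translation": [0, 0, 0], "rot": [0, 0, 0], "grip": 15},
    {"translation": [0, 0, 0], "rot": [0, 0, 0], "grip": 15}
  ]
}}

```text
clock: 13.6
ee_pos: [666.9, -89.7, 63.6]
orientation: [1.126, 1.261, -1.13]
force: [-9.4, 0.2, 7.1]
finger_gap: 24.3
```

```bash
python3 -c "
from h import *
plan([668,-89.5,60],[.99397,.10964])
s=optics.camera('scene');cv2.imwrite('pics/s8.png',cv2.resize(s[190:310,210:370],None,fx=5,fy=5))"
```

```text
clock 13.6 pos [666.9 -89.7  63.6] tooly [ 0.994  0.11  -0.003] toolx [-2.6e-03 -5.0e-04 -1.0e+00] F [-9.4  0.2  7.1] gap 24.3
rot(tool) [0.01 0.01 0.15] trans in target tool axes [ 3.6  1.1 -0. ] in current [ 3.6  1.1 -0. ] world [ 1.1  0.2 -3.6]
```

View pics/s8.png

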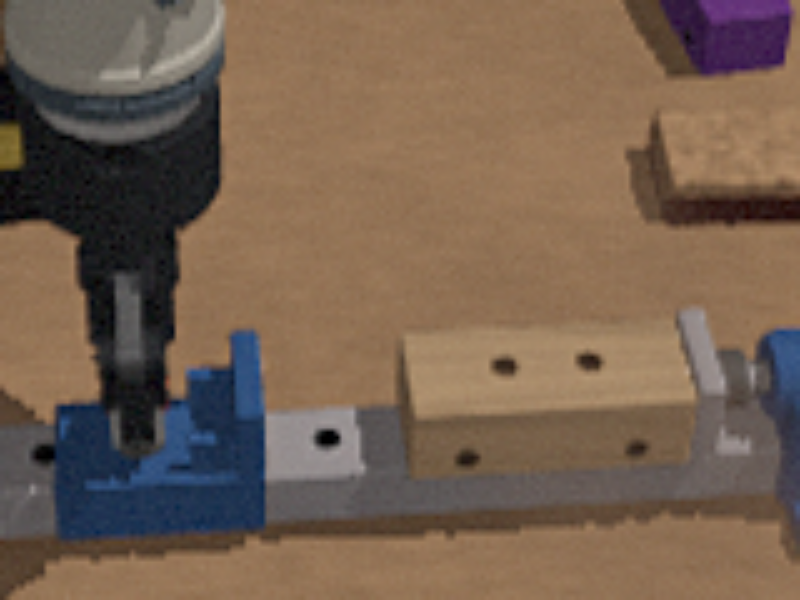

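Knob gripped. I relieve the lateral strain and pull the plunger up in stages.

>>> {"op": "send_rows", "data": {
  "deltas": [
    {"translation": [-3, -1.5, 0], "rot": [0, 0, 0], "grip": 15},
    {"translation": [-3, 0, 0], "rot": [0, 0, 0], "grip": 15},
    {"translation": [-3, 0, 0], "rot": [0, 0, 0], "grip": 15},
    {"translation": [0, 0, 0], "rot": [0, 0, 0], "grip": 15},
    {"translation": [0, 0, 0], "rot": [0, 0, 0], "grip": 15}
  ]
}}

```text
clock: 14.28
ee_pos: [666.7, -89.6, 70.1]
orientation: [1.127, 1.26, -1.128]
force: [1.7, -2.0, -7.8]
finger_gap: 24.4
```

>>> {"op": "send_rows", "data": {
  "deltas": [
    {"translation": [-2.5, 0, 0], "rot": [0, 0, 0], "grip": 15},
    {"translation": [-2, 0, 0], "rot": [0, 0, 0], "grip": 15},
    {"translation": [0, 0, 0], "rot": [0, 0, 0], "grip": 15},
    {"translation": [0, 0, 0], "rot": [0, 0, 0], "grip": 15}
  ]
}}

```text
clock: 14.78
ee_pos: [666.7, -89.6, 75.0]
orientation: [1.127, 1.26, -1.128]
force: [-0.3, -3.2, -8.2]
finger_gap: 24.1
```

>>> {"op": "send_rows", "data": {
  "deltas": [
    {"translation": [0, 0, -5], "rot": [0, 0, 0], "grip": 15},
    {"translation": [0, 0, -8], "rot": [0, 0, 0], "grip": 15},
    {"translation": [0, 0, -8], "rot": [0, 0, 0], "grip": 15},
    {"translation": [0, 0, -8], "rot": [0, 0, 0], "grip": 15},
    {"translation": [0, 0, -6], "rot": [0, 0, 0], "grip": 15},
    {"translation": [0, 0, -4], "rot": [0, 0, 0], "grip": 15},
    {"translation": [0, 0, 0], "rot": [0, 0, 0], "grip": 15},
    {"translation": [0, 0, 0], "rot": [0, 0, 0], "grip": 15}
  ]
}}

```text
clock: 15.78
ee_pos: [662.3, -49.8, 75.0]
orientation: [1.128, 1.261, -1.127]
force: [-0.3, 1.9, -9.1]
finger_gap: 24.2
```

```bash
python3 -c "
from h import *
plan([662.3,-49.8,63.6],[.99397,.10964])
s=optics.camera('scene');cv2.imwrite('pics/s9.png',cv2.resize(s[190:310,210:370],None,fx=5,fy=5))"
```

```text
clock 15.775 pos [662.3 -49.8  75. ] tooly [ 0.994  0.111 -0.001] toolx [-7.0e-04  1.6e-03 -1.0e+00] F [-0.3  1.9 -9.1] gap 24.2
rot(tool) [ 0.07 -0.1   0.03] trans in target tool axes [11.4 -0.  -0. ] in current [11.4 -0.   0. ] world [ -0.    0.  -11.4]
```

View pics/s9.png

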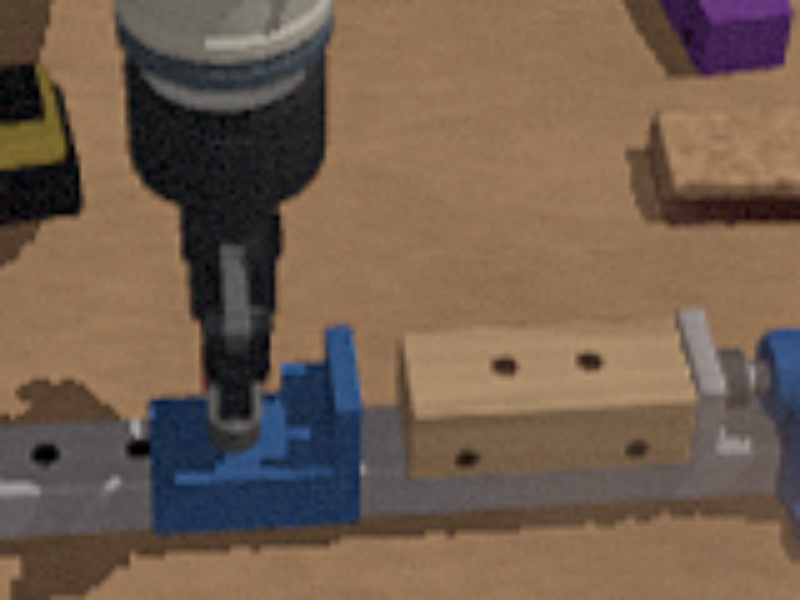

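The jaw has moved 40 mm and there is still a gap of about 20 mm to the block. I lower the pin.

>>> {"op": "send_rows", "data": {
  "deltas": [
    {"translation": [3, 0, 0], "rot": [0, 0, 0], "grip": 15},
    {"translation": [3, 0, 0], "rot": [0, 0, 0], "grip": 15},
    {"translation": [3, 0, 0], "rot": [0, 0, 0], "grip": 15},
    {"translation": [2.5, 0, 0], "rot": [0, 0, 0], "grip": 15},
    {"translation": [0, 0, 0], "rot": [0, 0, 0], "grip": 15},
    {"translation": [0, 0, 0], "rot": [0, 0, 0], "grip": 15}
  ]
}}

```text
clock: 16.58
ee_pos: [662.5, -50.7, 63.8]
orientation: [1.127, 1.259, -1.128]
force: [-4.0, 2.2, -5.9]
finger_gap: 24.2
```

>>> {"op": "send_rows", "data": {
  "deltas": [
    {"translation": [1.5, 0, 0], "rot": [0, 0, 0], "grip": 15},
    {"translation": [1.5, 0, 0], "rot": [0, 0, 0], "grip": 15},
    {"translation": [0, 0, 0], "rot": [0, 0, 0], "grip": 15},
    {"translation": [0, 0, 0], "rot": [0, 0, 0], "grip": 15}
  ]
}}

```text
clock: 17.08
ee_pos: [662.6, -51.2, 63.6]
orientation: [1.128, 1.258, -1.127]
force: [-7.7, 1.7, 4.6]
finger_gap: 24.3
```

>>> {"op": "send_rows", "data": {
  "deltas": [
    {"translation": [1.5, -1, -0.8], "rot": [0, 0, 0], "grip": 15},
    {"translation": [1, 0, 0], "rot": [0, 0, 0], "grip": 15},
    {"translation": [0, 0, 0], "rot": [0, 0, 0], "grip": 15},
    {"translation": [0, 0, 0], "rot": [0, 0, 0], "grip": 15}
  ]
}}

```text
clock: 17.58
ee_pos: [662.6, -51.2, 63.5]
orientation: [1.128, 1.254, -1.125]
force: [-9.8, 0.7, 11.3]
finger_gap: 24.1
```

```bash
python3 -c "
from h import *
plan([662.3,-49.8,63.6],[.99397,.10964])
s=optics.camera('scene');cv2.imwrite('pics/s10.png',cv2.resize(s[190:310,210:370],None,fx=5,fy=5))
s=optics.camera('top');cv2.imwrite('pics/t10.png',cv2.resize(s[90:190,180:340],None,fx=5,fy=5))"
```

```text
clock 17.575 pos [662.6 -51.2  63.5] tooly [0.994 0.11  0.005] toolx [ 0.0051 -0.0022 -1.    ] F [-9.8  0.7 11.3] gap 24.1
rot(tool) [ 0.    0.16 -0.28] trans in target tool axes [-0.1 -0.2 -1.4] in current [-0.1 -0.2 -1.4] world [-0.3  1.4  0.1]
```

View pics/s10.png

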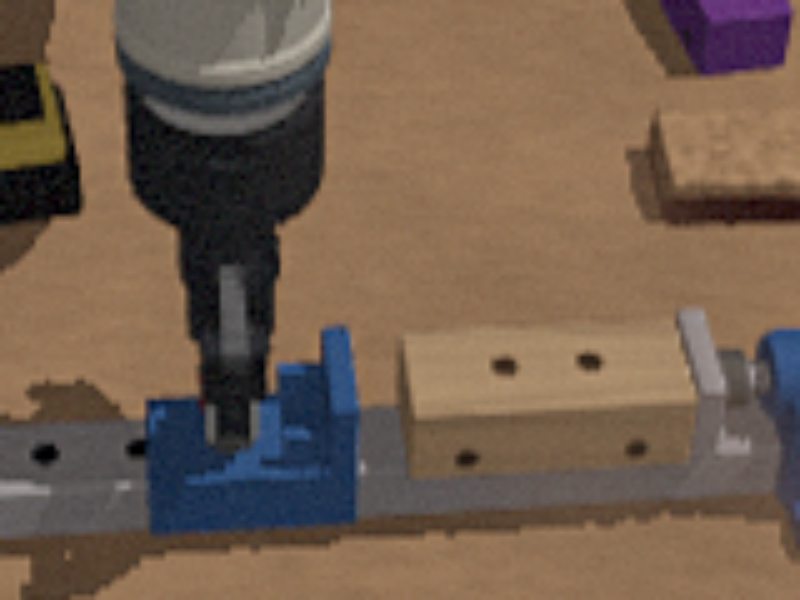

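View pics/t10.png

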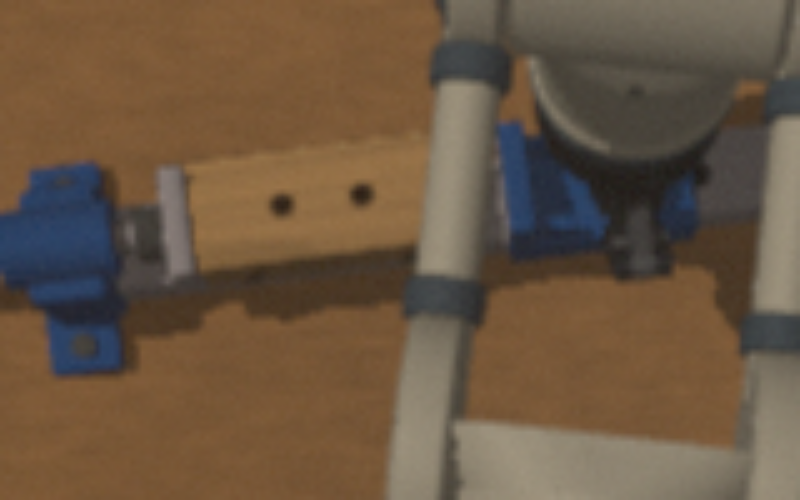

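>>> {"op": "send_rows", "data": {
  "deltas": [
    {"translation": [0.5, -1, -1], "rot": [0, 0, 0], "grip": 15},
    {"translation": [0, 0, -0.5], "rot": [0, 0, 0], "grip": 15},
    {"translation": [0, 0, 0], "rot": [0, 0, 0], "grip": 15},
    {"translation": [0, 0, 0], "rot": [0, 0, 0], "grip": 15},
    {"translation": [0, 0, 0], "rot": [0, 0, 0], "grip": 15}
  ]
}}

```text
clock: 18.3
ee_pos: [662.5, -51.0, 63.5]
orientation: [1.129, 1.25, -1.125]
force: [-5.2, -3.6, 10.3]
finger_gap: 24.1
```

```bash
python3 -c "
from h import *
from rig import order
plan([662.3,-49.8,63.6],[.99397,.10964])
print(order.close_job())"
```

```text
clock 18.3 pos [662.5 -51.   63.5] tooly [0.994 0.109 0.008] toolx [ 0.0081 -0.0042 -1.    ] F [-5.2 -3.6 10.3] gap 24.1
rot(tool) [-0.05  0.29 -0.43] trans in target tool axes [-0.1 -0.1 -1.3] in current [-0.1 -0.1 -1.3] world [-0.2  1.2  0.1]
the job is handed in; nothing more can be done
None
```

I laid the beech block on the bar against the screw's pad and let go of it. I then pulled the plunger about 11 mm, slid the tail jaw to the next hole and let the pin drop. I handed the job in at 18.3 s, with the gripper still holding the knob and pressing it down. `close_job` gave no verdict.

- **Block:** The top view, measured after I let go, shows it about 1 mm off centre and in line with the bar. It lies flat with its end at the pad. I did not touch it after that, and it looked unmoved in the last pictures.
- **Jaw and pin:** The gripper measured about 38.8 mm of travel, which is inside the 37–43 mm window but 1.2 mm short of 40 mm. The pictures showed about one hole pitch, with the jaw clear of the block. The gripper height is back at 63.5 mm, against 63.6 mm before the pull. The jaw barely moved under 3.6 N along the bar, which is just above its 3 N of friction. I therefore take the pin to be home, although the fingers hid it from view.
- **Final press:** The wrist reads about 10 N down on top of the spring. About 5 N of sideways force remains on the knob that I did not fully relieve.
- **Other items:** I did not measure the sanding block, battery or glue bottle again. The arm went near none of them, and the sanding block looked unmoved in the last view.

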